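# Hold a wetted probe on the tack tester

### The arm

A 6-joint arm with a two-finger parallel gripper is mounted at the origin on a cart in front of the work surface, level with it; the furniture and walls round the work are solid. World frame = base frame: x ahead of the robot, y to its left, z up, the work surface at z = 0. Lengths are in mm, angles in rad, forces in N, time in s.
With the tool pointing down it reaches from about 350 to 975 mm from the base axis. Payload 7.1 kg.
Tool frame: the origin (TCP) lies on the centre line of the jaws, within the pads' length; the fingertips stand 17 mm ahead of it and the grasp point (between the pads) lies 2 mm behind it; z points along the fingers, y is the direction in which the jaws open and shut (so a half turn about z gives the same grasp; the last joint's range is limited). The gripper opens to 88 mm and grips with 3 to 60 N. Pads are 20 mm wide; open, the fingers measure 115 mm over their backs; the gripper's body (75 mm by 178 mm) begins 61 mm behind the grasp point.
Start: joints at [-1.337, 0.423, 1.63, -0, 1.089, -0.019], TCP at [156.341, -605.113, 239.675] pointing down, gripper open.
Joint ranges: [-3, 3], [-0.9, 2.11], [0.09, 2.58], [-1.31, 4.45], [0.11, 2.69], [-2.54, 2.54]. Speed limits (rad/s): [2.39, 2.39, 3.01, 3.14, 3.14, 3.14].

### API

Orientations are given as a rotation vector (axis times angle).
In Python, from workcell import ctrl, imaging, workorder gives the robot as it stands. The module is installed in compiled form; this text tells all that it offers.
- The arm moves only by the shell command python3 -m crank 'ROWS' [OPENING]. ROWS is JSON, a list of rows, each an object with "travel": the shift along the tool's x, y, z as a fraction of full scale, a list of three; "turn": the turn about the tool's z as a fraction of full scale. In form: [{"travel": [dx, dy, dz], "turn": turn}, ...]. A call has 1 to 20 rows; each row shifts and turns the pose as measured when the row begins, along the tool's axes as they then stand; what a row does not reach is not made up. Full scale, the value 1, is 5 cm for a shift and 0.1 rad for a turn. A row lasts 1/10 s, in which the tool goes at most 50 mm and 8.59 degrees, less where a joint would pass 70% of its speed; a pose out of reach is approached as far as the arm can. A call with a number of a shift or a turn outside -1 to 1 is refused whole. A call with a gripper value outside its range is refused whole. OPENING is the gripper command: -1 is shut, 1 is fully open, values between are in proportion, set as the call begins (- or left out, the last holds). The fingers move at their own pace and stop on an object; the grip force is fixed at half the most. Time passes only in rows, so rows that do not move let the fingers close. It gives the time, the measured TCP pose, the force and the opening at its end, in the units of the state.
- ctrl.get_obs(): the state, without advancing time (a new reading comes with each control period).
- imaging.get_image(name): name is "side" or "top" or "wrist"; returns the picture (420x560x3 uint8, blue, green, red); there is no depth.
- imaging.camera_info(name): a dict with "camera_matrix" (3x3 intrinsics, pixels), "rvec" (rotation vector, rad) and "tvec" (3), from world to camera coordinates, as OpenCV has them. Camera axes: x right, y down, z forward; pixel columns grow to the right and rows downward; lengths in mm; the calibration is good to about 2 mm. A picture is of the moment at which its call begins: read the wrist's pose just before it. camera_info takes no time and is no camera call; for the wrist camera it gives the pose at the moment of the call.
- workorder.close_job(): hands the job in, once; it reports no verdict.
The state is a dict: "t": time; "qpos": joint angles; "qvel": joint speeds; "joint_torque": joint torques, N m; "ee_pos": TCP position; "orientation": TCP orientation; "ft_force": force on the tool from outside, world axes, zero at the start; "moment": the same for the moment, N m; "width": finger opening in mm.
Only numpy, scipy, OpenCV 4.12 (cv2) and the standard library are available. Lean on these libraries where they do the work, as an engineer would, in place of code of your own. Each camera call takes 0.05 s, during which the arm holds its last target.

### The job

Start a tack test: take the hand probe out of its holder, dip its steel foot into the resin in the mixing cup and bring it out again, then set the foot on the tester's spring plate and press down until the pointer stands in the green band, never letting it reach the red. Only the probe may touch the tester, and the cup and the other things on the bench stay standing where they are. Finish while still holding the probe upright and pressed there: do not let go.

Things in the scene. Friction and masses are not known exactly. Their poses are not given: they have to be found in the camera images.
- probe: Hand probe standing upright in its holder, 171 mm tall overall. Origin at the centre of the underside of its foot, z up along the probe. From below: polished steel foot 22 mm diameter x 10 mm; rod 12 mm diameter up to 106 mm; aluminium collar 30 mm diameter, 106 to 112 mm; orange square grip 24 x 24 mm, 112 to 168 mm, its sides square to the probe's x and y axes; small cap to 171 mm. About 0.12 kg.
- probe_foot (a point): Centre of the underside of the probe's foot (same point as the probe's origin).
- probe_grip (a point): Centre of the probe's square orange grip, 140 mm above the underside of the foot.
- stand: Fixed holder for the probe: blue block 60 x 60 mm on a dark steel foot 84 x 84 x 6 mm, its top 42 mm above the bench, with an upright round hole of 26 mm diameter in the middle whose floor is 6 mm above the bench. Origin on the bench under the hole's axis. Lift the probe straight up by more than 45 mm to clear it.
- resin_cup: Loose clear mixing cup with beige resin in it, 91 mm diameter at the rim, tapering to 68 mm at the bottom, 100 mm tall, open at the top, wall some 4 mm, floor 3 mm thick; the resin's surface (nothing solid) lies about 43 mm above the underside; clear inner diameter at least 50 mm. About 0.16 kg. Origin at the centre of its underside.
- tester: Fixed tack tester: grey base 115 x 80 x 14 mm, an aluminium guide 54 mm in diameter, over it a round spring plate, and behind it (at +x of the tester, 51 to 59 mm from the plate's axis) a grey scale column 50 mm wide with its top 126 mm above the bench. The white scale faces -x of the tester: a green band 9 to 15 mm and a red band 19 to 25 mm below the pointer's rest position. Origin on the bench under the plate's axis.
- plate_top (a point): Centre of the upper face of the tester's round steel plate, 64 mm diameter, 85 mm above the bench at rest; it moves with the plate. A black pointer bar on a stalk at the plate's far edge (42 to 49 mm from the axis, up to 26 mm above the plate's face) rides down with it along the scale.
- plate (a joint): Travel of the spring plate in m: 0 at rest (top), growing as it is pressed straight down, stop at 0.024; springs back when let go. It takes about 2.5 N to start and 0.5 N more per mm: about 8.5 N in the middle of the green band (0.009 to 0.015). Red begins at 0.019.
- empty_cup: Bystander: loose empty clear mixing cup, 83 mm diameter, 82 mm tall. Origin at the centre of its underside.
- bolt_tin: Bystander: loose low round grey tin of bolts, 88 mm diameter, 36 mm tall. Origin at the centre of its underside.
- tape_roll: Bystander: loose roll of beige tape lying flat, 100 mm diameter, 25 mm tall. Origin at the centre of its underside.
Things that resemble listed ones, but are neither listed nor needed, are in the scene too. What is shaped like the probe but purple is not meant.

How it is judged:
By the outcome, as a careful person would: the job done as asked, in the order asked, and still so for the second after the job is handed in, while the arm keeps its last pose, push and grip.
It also fails if it takes over 50 s, if anything falls off the work surface, if the arm or the gripper's body presses on something with over 40 N, if the wrist force passes 120 N, or if a joint passes its speed limit or range.

## Working session

There is one attempt and no reset: what is moved stays moved. The work goes in short steps, Python scripts to look and compute and a shell command to move; the robot and the scene stay as the last step left them, time stands still between calls to the robot, and variables do not carry over. Pictures are saved under pics/ and viewed, and the job is handed in when it is done.

```bash
mkdir -p pics; ls
cat > h.py <<'E'
import numpy as np, cv2
from workcell import ctrl, imaging, workorder
def cam(n):
    c=imaging.camera_info(n); return np.array(c["camera_matrix"]),np.array(c["rvec"],float),np.array(c["tvec"],float)
def proj(n,P):
    K,r,t=cam(n); return cv2.projectPoints(np.array(P,float).reshape(-1,1,3),r,t,K,None)[0].reshape(-1,2)
def ray(n,uv,z,c=None):
    K,r,t=c or cam(n); R=cv2.Rodrigues(r)[0]; o=-R.T@t.ravel(); d=R.T@np.linalg.inv(K)@np.array([uv[0],uv[1],1.]); return o+d*(z-o[2])/d[2]
E
python3 - <<'E'
from h import *
for n in["side","top","wrist"]:
    im=imaging.get_image(n); cv2.imwrite(f"pics/a_{n}.png",im); K,r,t=cam(n); R=cv2.Rodrigues(r)[0]; print(n,K[0,0],(-R.T@t.ravel()).round(),R.round(2).tolist())
print(ctrl.get_obs())
E
```

```text
pics
side 432.6727542573847 [405. 969. 633.] [[-1.0, -0.07, -0.02], [-0.02, 0.51, -0.86], [0.07, -0.86, -0.51]]
top 429.787821113109 [ 377.  137. 1106.] [[-0.02, -1.0, -0.0], [-1.0, 0.02, -0.08], [0.08, 0.0, -1.0]]
wrist 363.50272534543086 [ 230. -586.  384.] [[0.25, -0.97, -0.0], [-0.93, -0.24, 0.28], [-0.27, -0.07, -0.96]]
{'t': 0.15, 'qpos': array([-1.33701100e+00,  4.23674558e-01,  1.63047083e+00,  2.16755576e-05,
        1.08860719e+00, -1.90229905e-02]), 'qvel': array([-4.74606397e-04, -1.69496208e-03, -9.91608902e-04,  7.75339740e-04,
        1.62434407e-04, -4.37188729e-05]), 'joint_torque': array([-1.45518898e-03, -5.44986284e+01, -2.73919523e+01,  6.43359544e-02,
        2.04662466e-02, -9.32193961e-05]), 'ee_pos': array([ 156.25247681, -604.74536894,  239.09162345]), 'orientation': array([-3.11538376e+00, -3.95892393e-01,  1.65228782e-04]), 'ft_force': array([ 0.59911705, -0.15986644,  0.02966885]), 'moment': array([0.09746603, 0.03832191, 0.00103345]), 'width': 87.8024490783958}
```

View pics/a_top.png

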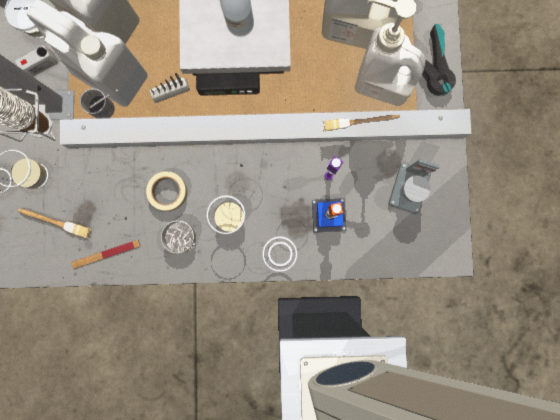

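View pics/a_side.png

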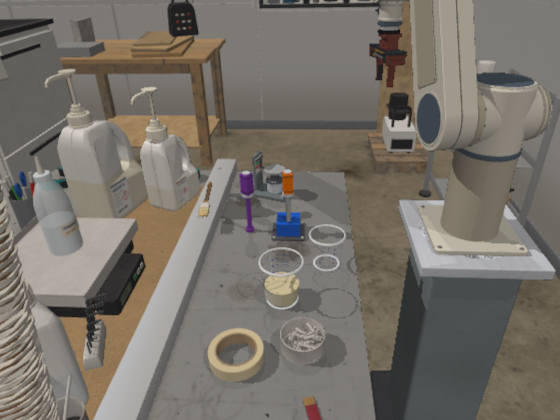

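View pics/a_wrist.png

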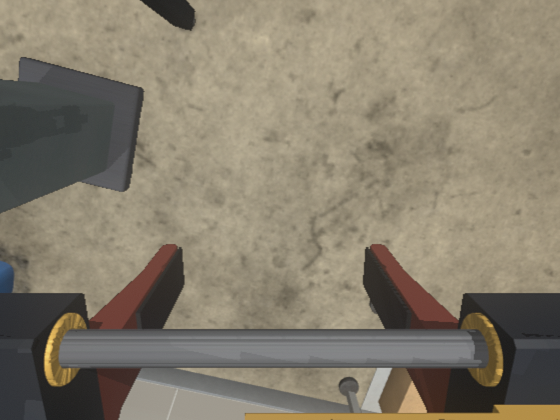

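Run:
```python
import cv2,numpy as np
t=cv2.imread("pics/a_top.png"); s=cv2.imread("pics/a_side.png")
a=cv2.resize(t[145:245,300:440],None,fx=5,fy=5,interpolation=cv2.INTER_CUBIC);cv2.imwrite("pics/b1.png",a)
a=cv2.resize(t[185:275,195:305],None,fx=6,fy=6,interpolation=cv2.INTER_CUBIC);cv2.imwrite("pics/b2.png",a)
a=cv2.resize(s[140:320,225:355],None,fx=3.3,fy=3.3,interpolation=cv2.INTER_CUBIC);cv2.imwrite("pics/b3.png",a)
```

```text
(no output)
```

View pics/b1.png

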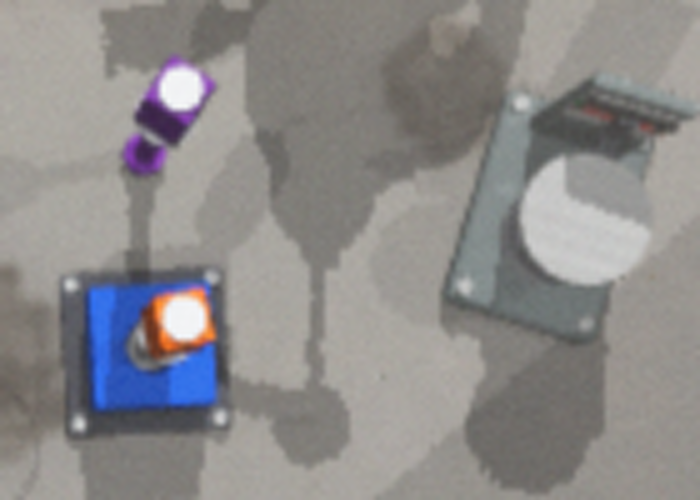

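View pics/b2.png

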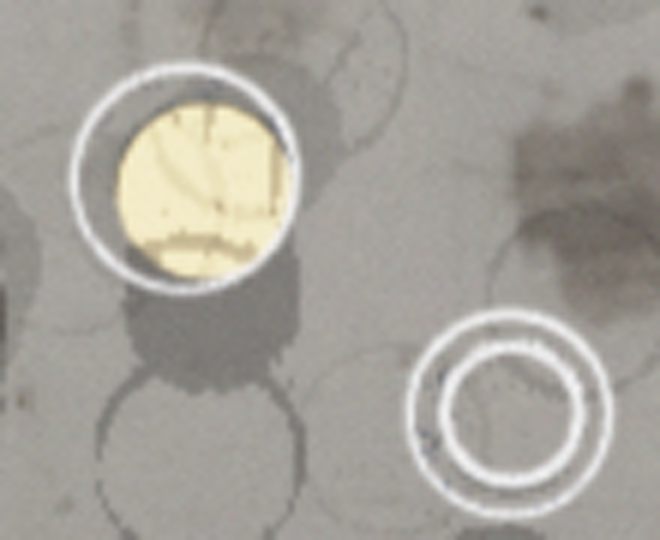

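View pics/b3.png

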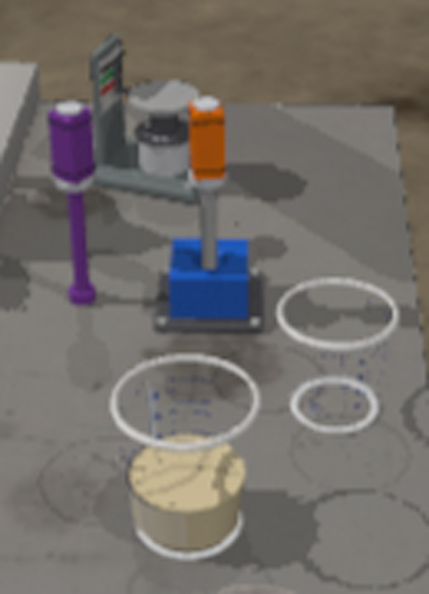

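Run:
```python
from h import *
c=cam("top"); cs=cam("side")
p=lambda u,v,z:ray("top",(u,v),z,c).round(1)
b1=lambda x,y,z:p(300+(x+.5)/5-.5,145+(y+.5)/5-.5,z)
b2=lambda x,y,z:p(195+(x+.5)/6-.5,185+(y+.5)/6-.5,z)
b3=lambda x,y,z:ray("side",(225+x/3.3,140+y/3.3),z,cs).round(1)
print("cap",b1(184,320,177),"side",b3(207,103,177))
print("stand foot corners",[b1(*q,6)for q in[(71,285),(212,277),(220,417),(78,424)]])
print("stand block",[b1(*q,42)for q in[(90,285),(208,282),(216,405),(98,410)]])
print("purple cap",b1(180,88,171),"foot",b1(145,155,5))
print("plate",b1(585,218,85)," L/R",b1(518,218,85),b1(652,218,85),"side",b3(165,97,85))
print("tester screws",[b1(*q,14)for q in[(521,102),(464,286),(587,325)]])
print("column top",b1(598,78,126),b1(695,108,126))
print("cup rim",b2(186,178,100),"L/R",b2(72,178,100),b2(300,178,100),"side",b3(186,402,100), "resin",b2(205,190,43),"base side",b3(186,520,0))
print("empty rim",b2(510,413,82),"base",b2(511,413,0))
K,r,t=c
im=cv2.imread("pics/a_top.png"); cv2.imwrite("pics/c1.png",cv2.resize(im[130:260,0:150],None,fx=5,fy=4.5,interpolation=cv2.INTER_CUBIC))
print("leftcup",p(28,173,43),p(12,168,100))
```

```text
cap [465.7  24.  177. ] side [464.1  27.3 177. ]
stand foot corners [array([501.5,  60.7,   6. ]), array([503.9, -12. ,   6. ]), array([431.6, -13.6,   6. ]), array([429.8,  59.2,   6. ])]
stand block [array([497.2,  53.8,  42. ]), array([497.3,  -5. ,  42. ]), array([435.9,  -6.9,  42. ]), array([434.8,  51.7,  42. ])]
purple cap [568.9  21.6 171. ] foot [568.4  20.4   5. ]
plate [ 518.8 -180.7   85. ]  L/R [ 519.6 -148.7   85. ] [ 518.  -212.8   85. ] side [ 514.  -173.9   85. ]
tester screws [array([ 589.5, -172.8,   14. ]), array([ 495.2, -139.4,   14. ]), array([ 473.6, -201.2,   14. ])]
column top [ 578.1 -177.1  126. ] [ 563.  -221.1  126. ]
cup rim [466.1 275.3 100. ] L/R [467.2 320.  100. ] [465.  230.7 100. ] side [463.6 282.4 100. ] resin [465.9 275.4  43. ] base side [466.1 276.5   0. ]
empty rim [371.2 150.9  82. ] base [370.7 151.5   0. ]
leftcup [586.9 776.5  43. ] [588.6 780.4 100. ]
```

View pics/c1.png

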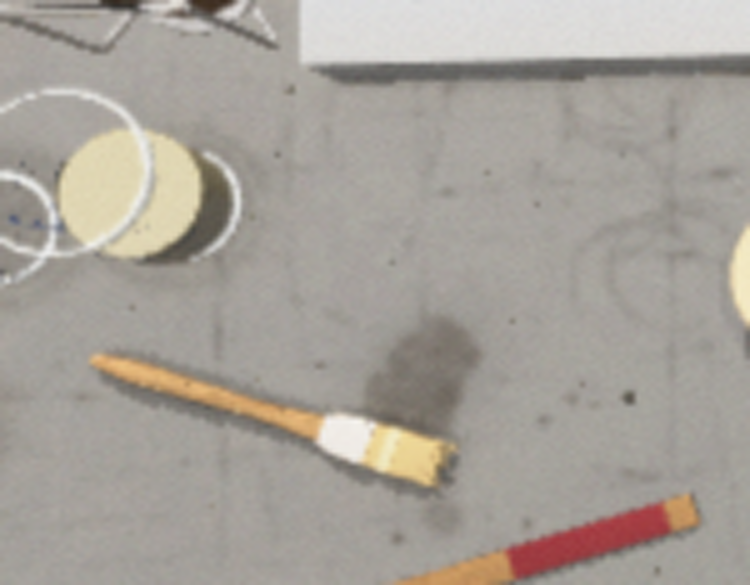

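Candidates: the orange-gripped probe at top (337,209) stands in the blue holder. The purple look-alike at (334,165) is rejected, and the crop confirms this. The cup at top (226,214) has an 89 mm rim and its resin at 43 mm, so it fits. The cup at (28,173) is filled higher and out of reach, so it's scenery.

```bash
python3 -m crank '[{"travel":[0.3,-0.35,-0.5],"turn":0},{"travel":[0.57,-0.66,-0.3],"turn":0},{"travel":[0.57,-0.66,-0.1],"turn":0},{"travel":[0.57,-0.66,0],"turn":0},{"travel":[0.57,-0.66,0],"turn":0},{"travel":[0.57,-0.66,0],"turn":0},{"travel":[0.57,-0.66,0],"turn":0},{"travel":[0.57,-0.66,0],"turn":0},{"travel":[0.57,-0.66,0],"turn":0},{"travel":[0.57,-0.66,0],"turn":0}]' 1
python3 - <<'E'
from h import *
o=ctrl.get_obs();print(o['t'],o['ee_pos'],o['orientation'],o['qpos'])
E
```

```text
t: 1.15
ee_pos: [344.0, -222.8, 284.2]
orientation: [-3.116, -0.381, -0.001]
ft_force: [1.4, -0.2, 0.8]
width: 88.0
1.15 [ 343.96849073 -222.81792572  284.20529738] [-3.11645733e+00 -3.80781630e-01 -1.26185887e-03] [-0.60528461  0.03514084  2.0300485   0.00226858  1.07710521  0.721273  ]
```

```bash
cat >> h.py <<'E'
def togo(P,yaw=None):
    o=ctrl.get_obs(); R=cv2.Rodrigues(np.array(o['orientation']))[0]
    d=R.T@(np.array(P,float)-o['ee_pos'])/50
    print("t",round(o['t'],2),"pos",o['ee_pos'].round(1),"yaw",np.degrees(np.arctan2(R[1,0],R[0,0])).round(1),"zax",R[:,2].round(3),"F",o['ft_force'].round(1),"w",round(o['width'],1),"q",o['qpos'].round(2),"\n togo rows-sum",d.round(2))
E
python3 -c "
from h import *
togo([440,15,290])"
```

```text
t 1.15 pos [ 344.  -222.8  284.2] yaw 13.9 zax [ 0.001  0.002 -1.   ] F [ 1.4 -0.2  0.8] w 88.0 q [-0.61  0.04  2.03  0.    1.08  0.72] 
 togo rows-sum [ 3.01 -4.15 -0.11]
```

```bash
python3 -m crank '[{"travel":[0.5,-0.69,-0.02],"turn":0},{"travel":[0.5,-0.69,-0.02],"turn":0},{"travel":[0.5,-0.69,-0.02],"turn":0},{"travel":[0.5,-0.69,-0.02],"turn":0},{"travel":[0.5,-0.69,-0.02],"turn":0},{"travel":[0.3,-0.4,0],"turn":0},{"travel":[0.2,-0.3,0],"turn":0},{"travel":[0,0,0],"turn":0}]'
python3 - <<'E'
from h import *
togo([466,24.5,290])
im=imaging.get_image("wrist"); cv2.imwrite("pics/d.png",im)
print(proj("wrist",[[466,24.5,177],[466,24.5,42]]))
E
```

```text
t: 1.95
ee_pos: [442.5, 29.9, 290.4]
orientation: [-3.115, -0.391, -0.005]
ft_force: [-0.4, 0.8, -0.5]
width: 87.9
t 1.95 pos [442.5  29.9 290.4] yaw 14.3 zax [ 0.003  0.002 -1.   ] F [-0.4  0.8 -0.5] w 87.9 q [0.04 0.08 1.96 0.   1.09 1.36] 
 togo rows-sum [0.43 0.22 0.01]
[[287.09933024 180.60156502]
 [282.57689023 155.15691014]]
```

View pics/d.png

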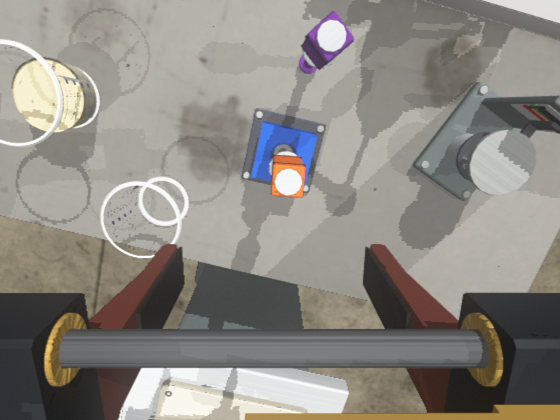

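Run:
```python
from h import *
im=cv2.imread("pics/d.png"); cv2.imwrite("pics/d2.png",cv2.resize(im[135:215,230:340],None,fx=7,fy=7,interpolation=cv2.INTER_CUBIC))
print("cap",ray("wrist",(288,182),177),"plate",ray("wrist",(495.5,161.5),85),"cup", ray("wrist",(15,93),100), ray("wrist",(49,96),43))
```

```text
cap [465.16290298  23.60231538 177.        ] plate [ 516.25110894 -174.17553129   85.        ] cup [468.12542569 270.14700423 100.        ] [465.71501763 273.79539001  43.        ]
```

View pics/d2.png

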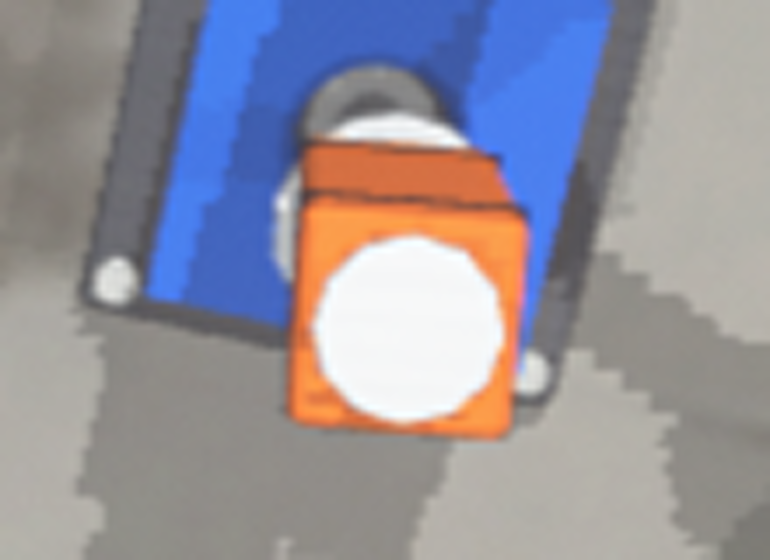

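```bash
python3 -m crank '[{"travel":[0.2,0.05,0.4],"turn":0.4},{"travel":[0.2,0.15,0.4],"turn":0.4},{"travel":[0,0,0.4],"turn":0},{"travel":[0,0,0],"turn":0}]'; python3 -c "
from h import *
togo([465.5,24.2,144])"
```

```text
t: 2.4
ee_pos: [463.4, 20.3, 229.1]
orientation: [-3.13, -0.258, -0.005]
ft_force: [0.2, 0.1, 0.4]
width: 87.8
t 2.4 pos [463.4  20.3 229.1] yaw 9.4 zax [ 0.003  0.001 -1.   ] F [0.2 0.1 0.4] w 87.8 q [0.02 0.2  1.99 0.   0.95 1.42] 
 togo rows-sum [ 0.05 -0.07  1.7 ]
```

```bash
python3 -m crank '[{"travel":[0.05,-0.07,0.2],"turn":0},{"travel":[0,0,0.4],"turn":0},{"travel":[0,0,0.4],"turn":0},{"travel":[0,0,0.3],"turn":0},{"travel":[0,0,0.2],"turn":0},{"travel":[0,0,0.1],"turn":0},{"travel":[0,0,0],"turn":0}]'
python3 - <<'E'
from h import *
togo([465.5,24.2,144])
cv2.imwrite("pics/e.png",imaging.get_image("wrist"))
E
```

```text
t: 3.1
ee_pos: [467.7, 22.0, 149.5]
orientation: [3.131, 0.253, 0.016]
ft_force: [-0.2, 0.6, 0.5]
width: 87.9
t 3.1 pos [467.7  22.  149.5] yaw 9.2 zax [ 0.01   0.001 -1.   ] F [-0.2  0.6  0.5] w 87.9 q [0.02 0.33 2.04 0.   0.76 1.43] 
 togo rows-sum [-0.04 -0.05  0.11]
```

View pics/e.png

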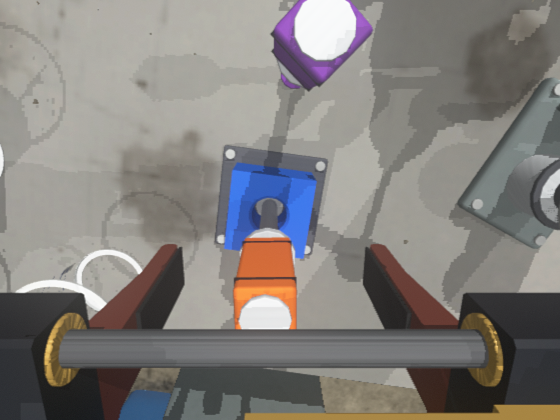

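The probe sits between the jaws, square to them, at about (265,300). The jaw midline is at about column 274. I'll shift 2 mm and close.

```bash
python3 -m crank '[{"travel":[-0.03,-0.06,0.09],"turn":0},{"travel":[0,0,0],"turn":0}]'; python3 -m crank '[{"travel":[0,0,0],"turn":0},{"travel":[0,0,0],"turn":0},{"travel":[0,0,0],"turn":0},{"travel":[0,0,0],"turn":0},{"travel":[0,0,0],"turn":0},{"travel":[0,0,0],"turn":0},{"travel":[0,0,0],"turn":0},{"travel":[0,0,0],"turn":0}]' -1
python3 - <<'E'
from h import *
togo([465.5,24.2,144])
E
```

```text
t: 3.35
ee_pos: [466.7, 24.9, 146.2]
orientation: [3.131, 0.253, 0.02]
ft_force: [-0.2, -0.4, -0.7]
width: 88.2
t: 4.15
ee_pos: [467.5, 25.1, 147.3]
orientation: [3.131, 0.253, 0.024]
ft_force: [-0.5, 1.1, 0.6]
width: 27.4
t 4.15 pos [467.5  25.1 147.3] yaw 9.2 zax [ 0.015  0.001 -1.   ] F [-0.5  1.1  0.6] w 27.4 q [0.03 0.33 2.05 0.   0.75 1.44] 
 togo rows-sum [-0.04  0.01  0.07]
```

```bash
python3 -m crank '[{"travel":[0,0,0],"turn":0},{"travel":[0,0,0],"turn":0}]'
python3 - <<'E'
from h import *
togo([465.5,24.2,250])
E
```

```text
t: 4.35
ee_pos: [467.5, 25.1, 147.3]
orientation: [3.131, 0.253, 0.024]
ft_force: [0.4, 0.3, 0.2]
width: 23.6
t 4.35 pos [467.5  25.1 147.3] yaw 9.2 zax [ 0.015  0.001 -1.   ] F [0.4 0.3 0.2] w 23.6 q [0.03 0.33 2.05 0.   0.75 1.44] 
 togo rows-sum [-0.01  0.02 -2.05]
```

```bash
python3 -m crank '[{"travel":[0,0,-0.15],"turn":0},{"travel":[0,0,-0.25],"turn":0},{"travel":[0.01,0,-0.3],"turn":0},{"travel":[0,0,-0.35],"turn":0}]'
python3 - <<'E'
from h import *
togo([465.5,24.2,280])
cv2.imwrite("pics/f.png",imaging.get_image("side"))
E
```

```text
t: 4.75
ee_pos: [465.4, 25.1, 200.1]
orientation: [3.131, 0.253, 0.015]
ft_force: [-0.0, 0.4, -1.6]
width: 24.0
t 4.75 pos [465.4  25.1 200.1] yaw 9.2 zax [ 0.01   0.001 -1.   ] F [-0.   0.4 -1.6] w 24.0 q [0.03 0.24 2.01 0.   0.88 1.44] 
 togo rows-sum [ 0.01  0.02 -1.6 ]
```

View pics/f.png

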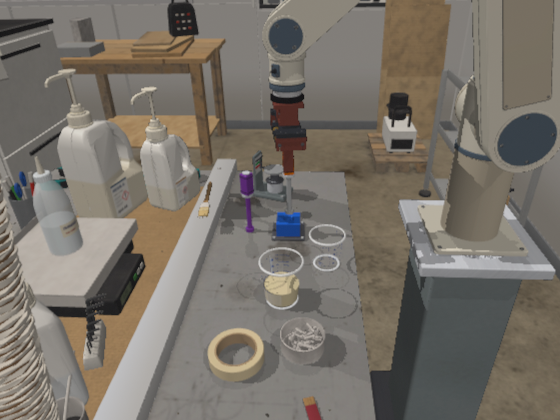

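Gripped at 24.0 mm. The side view shows the probe lifted at (289,190). Next I'll raise it and traverse to the cup.

```bash
python3 -m crank '[{"travel":[0,0,-0.6],"turn":0},{"travel":[0.05,-0.3,-0.7],"turn":0},{"travel":[0.1,-0.6,-0.3],"turn":0},{"travel":[0.13,-0.8,0],"turn":0},{"travel":[0.13,-0.8,0],"turn":0},{"travel":[0.13,-0.8,0],"turn":0},{"travel":[0.1,-0.6,0],"turn":0},{"travel":[0,0,0],"turn":0}]'
python3 - <<'E'
from h import *
togo([466,275,280])
E
```

```text
t: 5.6
ee_pos: [466.5, 229.4, 288.3]
orientation: [-3.13, -0.246, -0.031]
ft_force: [-0.1, -0.7, -1.1]
width: 24.3
t 5.6 pos [466.5 229.4 288.3] yaw 9.0 zax [ 0.019  0.003 -1.   ] F [-0.1 -0.7 -1.1] w 24.3 q [ 0.44  0.2   1.82 -0.01  1.1   1.85] 
 togo rows-sum [ 0.13 -0.9   0.17]
```

```bash
python3 -m crank '[{"travel":[0.03,-0.4,0],"turn":0},{"travel":[0.03,-0.3,0],"turn":0},{"travel":[0.02,-0.15,0],"turn":0},{"travel":[0,0,0],"turn":0},{"travel":[0,0,0],"turn":0}]'
python3 - <<'E'
from h import *
togo([464,275,280])
cv2.imwrite("pics/g.png",imaging.get_image("side")); cv2.imwrite("pics/g2.png",imaging.get_image("wrist"))
o=ctrl.get_obs();R=cv2.Rodrigues(o['orientation'])[0];f=o['ee_pos']+R[:,2]*141.3;print(f,proj("side",[f]),proj("wrist",[f]))
im=cv2.imread("pics/g.png");cv2.imwrite("pics/g3.png",cv2.resize(im[120:340,200:360],None,fx=2.7,fy=2.7))
E
```

```text
t: 6.1
ee_pos: [462.8, 271.8, 287.1]
orientation: [3.131, 0.249, 0.027]
ft_force: [-0.6, -0.4, -0.6]
width: 23.9
t 6.1 pos [462.8 271.8 287.1] yaw 9.1 zax [ 0.017  0.    -1.   ] F [-0.6 -0.4 -0.6] w 23.9 q [ 0.51  0.23  1.79 -0.01  1.11  1.93] 
 togo rows-sum [ 0.03 -0.06  0.14]
[465.35193781 271.66793066 145.93764046] [[280.34409252 239.77580637]] [[272.76223358 199.83453859]]
```

View pics/g3.png

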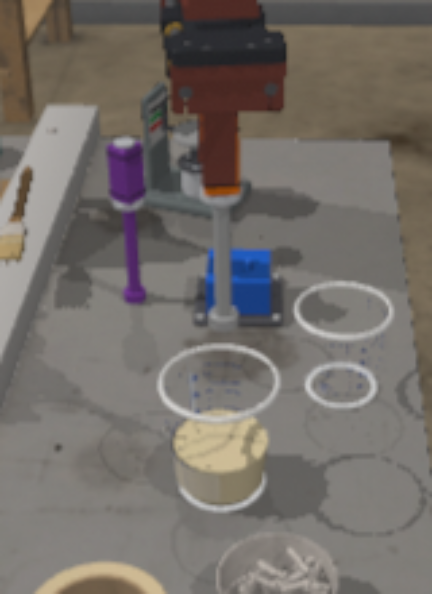

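View pics/g2.png

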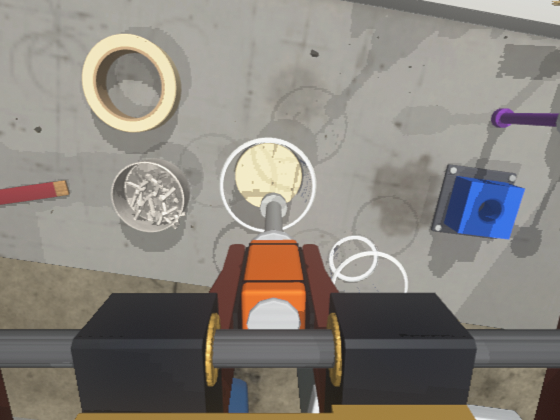

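Run:
```python
from h import *
print(ray("wrist",(267.5,185),100),ray("wrist",(269,175),43))
togo([464,275,172])
```

```text
[467.46107835 276.89777616 100.        ] [467.00465813 275.87871645  43.        ]
t 6.2 pos [462.9 271.6 287.2] yaw 9.1 zax [ 0.017  0.    -1.   ] F [ 0.5 -0.  -1.6] w 23.8 q [ 0.51  0.23  1.79 -0.01  1.11  1.93] 
 togo rows-sum [-0.01 -0.07  2.3 ]
```

```bash
python3 -m crank '[{"travel":[0.02,-0.08,0],"turn":0},{"travel":[0,0,0.25],"turn":0},{"travel":[0,0,0.4],"turn":0},{"travel":[0,0,0.4],"turn":0},{"travel":[0,0,0.4],"turn":0},{"travel":[0,0,0.2],"turn":0}]'
python3 - <<'E'
from h import *
togo([464,275.5,168])
E
```

```text
t: 6.8
ee_pos: [466.0, 274.6, 201.3]
orientation: [-3.132, -0.244, -0.033]
ft_force: [0.8, 0.4, -1.9]
width: 23.9
t 6.8 pos [466.  274.6 201.3] yaw 8.9 zax [ 0.021  0.002 -1.   ] F [ 0.8  0.4 -1.9] w 23.9 q [ 0.52  0.34  1.86 -0.01  0.92  1.94] 
 togo rows-sum [-0.05 -0.03  0.66]
```

```bash
python3 -m crank '[{"travel":[-0.06,0,0.25],"turn":0},{"travel":[-0.02,0,0.25],"turn":0},{"travel":[0,0,0.05],"turn":0},{"travel":[0,0,0],"turn":0},{"travel":[0,0,0],"turn":0}]'
python3 - <<'E'
from h import *
togo([464,275.5,168])
cv2.imwrite("pics/i.png",imaging.get_image("side")[120:340,200:360].repeat(3,0).repeat(3,1)[:600])
E
```

```text
t: 7.3
ee_pos: [462.2, 273.2, 170.1]
orientation: [3.131, 0.243, 0.029]
ft_force: [-0.3, 0.7, -1.1]
width: 24.3
t 7.3 pos [462.2 273.2 170.1] yaw 8.9 zax [ 0.018  0.    -1.   ] F [-0.3  0.7 -1.1] w 24.3 q [ 0.52  0.38  1.89 -0.01  0.85  1.94] 
 togo rows-sum [ 0.04 -0.04  0.04]
```

View pics/i.png

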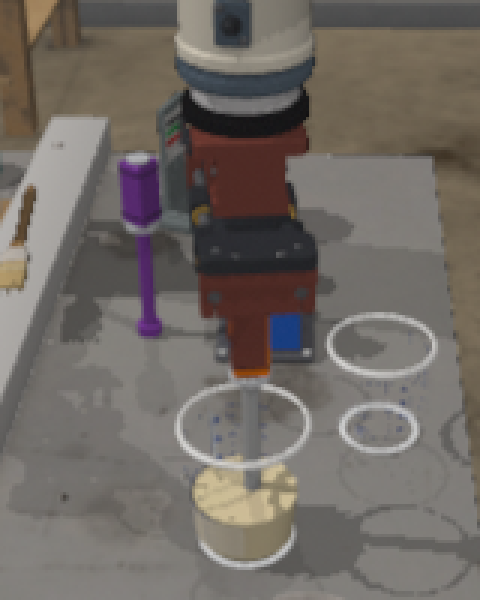

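The rod enters the resin at crop (250,487). The foot is about 29 mm above the bench, so about 14 mm under the resin surface. Now lifting it straight out.

```bash
python3 -m crank '[{"travel":[0,0,0],"turn":0},{"travel":[0.02,0,-0.3],"turn":0},{"travel":[0,0,-0.45],"turn":0},{"travel":[0,0,-0.45],"turn":0},{"travel":[0,0,-0.45],"turn":0},{"travel":[0,0,-0.45],"turn":0},{"travel":[0,0,-0.3],"turn":0},{"travel":[0,0,0],"turn":0}]'
python3 - <<'E'
from h import *
togo([514,-177,290])
cv2.imwrite("pics/j.png",imaging.get_image("wrist"))
E
```

```text
t: 8.15
ee_pos: [462.2, 274.0, 299.0]
orientation: [-3.13, -0.243, -0.039]
ft_force: [-0.1, 0.1, -1.5]
width: 23.7
t 8.15 pos [462.2 274.  299. ] yaw 8.9 zax [ 0.025  0.004 -1.   ] F [-0.1  0.1 -1.5] w 23.7 q [ 0.52  0.22  1.78 -0.01  1.12  1.94] 
 togo rows-sum [-0.37  9.07  0.17]
```

View pics/j.png

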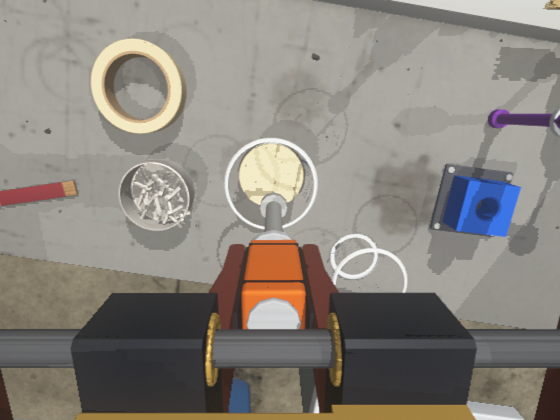

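The foot is out of the cup, at (273,203) about 158 mm up, and the cup still stands where it did. Now going to the tester.

```bash
python3 -m crank '[{"travel":[0,0.4,0],"turn":0},{"travel":[-0.04,0.8,0],"turn":0},{"travel":[-0.04,0.8,0],"turn":0},{"travel":[-0.04,0.8,0],"turn":0},{"travel":[-0.04,0.8,0],"turn":0},{"travel":[-0.04,0.8,0],"turn":0},{"travel":[-0.04,0.8,0],"turn":0},{"travel":[-0.04,0.8,0],"turn":0},{"travel":[-0.04,0.8,0],"turn":0},{"travel":[0,0.4,0],"turn":0},{"travel":[0,0.2,0],"turn":0},{"travel":[0,0,0],"turn":0}]'
python3 - <<'E'
from h import *
togo([514,-177,290])
cv2.imwrite("pics/k.png",imaging.get_image("wrist"))
E
```

```text
t: 9.4
ee_pos: [499.5, -107.5, 285.7]
orientation: [-3.129, -0.248, -0.016]
ft_force: [-0.2, -0.3, -1.0]
width: 23.6
t 9.4 pos [ 499.5 -107.5  285.7] yaw 9.1 zax [ 0.01   0.004 -1.   ] F [-0.2 -0.3 -1. ] w 23.6 q [-0.24  0.2   1.84  0.01  1.1   1.17] 
 togo rows-sum [ 0.07  1.42 -0.09]
```

View pics/k.png

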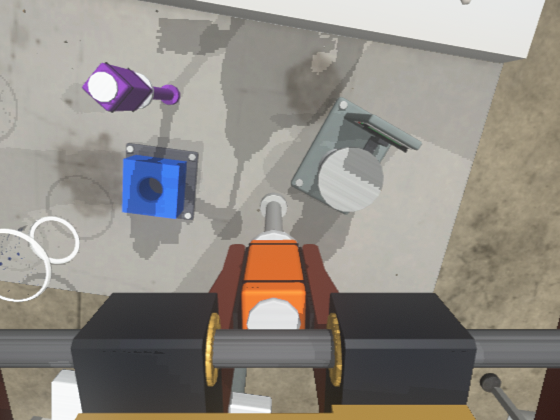

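Run:
```python
from h import *
print(ray("wrist",(350.5,180),85))
togo([515,-177,292])
```

```text
[ 517.1851248  -179.64343713   85.        ]
t 9.45 pos [ 499.3 -106.8  285.6] yaw 9.1 zax [ 0.01   0.004 -1.   ] F [-0.1  0.2 -1.9] w 24.1 q [-0.24  0.2   1.84  0.01  1.1   1.17] 
 togo rows-sum [ 0.09  1.44 -0.13]
```

```bash
python3 -m crank '[{"travel":[0.03,0.4,-0.1],"turn":0},{"travel":[0.03,0.5,0],"turn":0},{"travel":[0.02,0.4,0],"turn":0},{"travel":[0,0.15,0],"turn":0},{"travel":[0,0,0],"turn":0},{"travel":[0,0,0],"turn":0}]'
python3 - <<'E'
from h import *
togo([516,-179.5,240])
cv2.imwrite("pics/l.png",imaging.get_image("wrist"))
E
```

```text
t: 10.05
ee_pos: [514.3, -171.4, 288.6]
orientation: [-3.124, -0.261, -0.01]
ft_force: [-0.1, 0.3, -0.8]
width: 23.9
t 10.05 pos [ 514.3 -171.4  288.6] yaw 9.5 zax [ 0.006  0.008 -1.   ] F [-0.1  0.3 -0.8] w 23.9 q [-0.35  0.24  1.77  0.01  1.13  1.05] 
 togo rows-sum [-0.    0.17  0.97]
```

View pics/l.png

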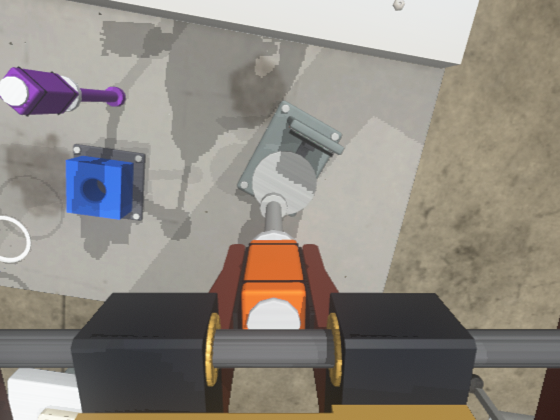

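```bash
python3 -m crank '[{"travel":[0,0.13,0.15],"turn":0},{"travel":[0,0.04,0.3],"turn":0},{"travel":[0,0,0.3],"turn":0},{"travel":[0,0,0.1],"turn":0},{"travel":[0,0,0],"turn":0}]'
python3 - <<'E'
from h import *
togo([516,-179.5,226.3])
cv2.imwrite("pics/m.png",imaging.get_image("wrist"))
s=imaging.get_image("side");cv2.imwrite("pics/m2.png",cv2.resize(s[110:230,220:350],None,fx=4.5,fy=4.5,interpolation=cv2.INTER_CUBIC))
E
```

```text
t: 10.6
ee_pos: [515.9, -177.4, 243.9]
orientation: [-3.123, -0.267, -0.011]
ft_force: [0.1, -0.2, -0.9]
width: 23.6
t 10.6 pos [ 515.9 -177.4  243.9] yaw 9.8 zax [ 0.006  0.008 -1.   ] F [ 0.1 -0.2 -0.9] w 23.6 q [-0.36  0.3   1.81  0.01  1.03  1.04] 
 togo rows-sum [-0.01  0.04  0.35]
```

View pics/m.png

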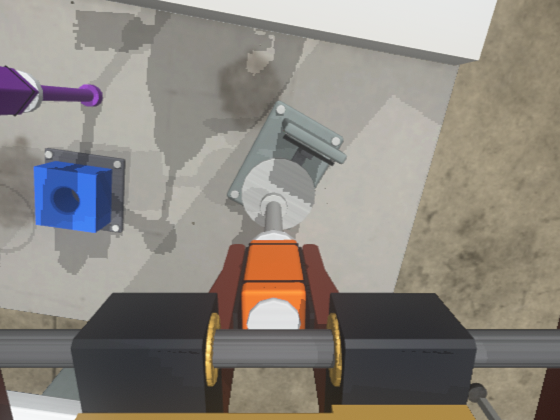

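View pics/m2.png

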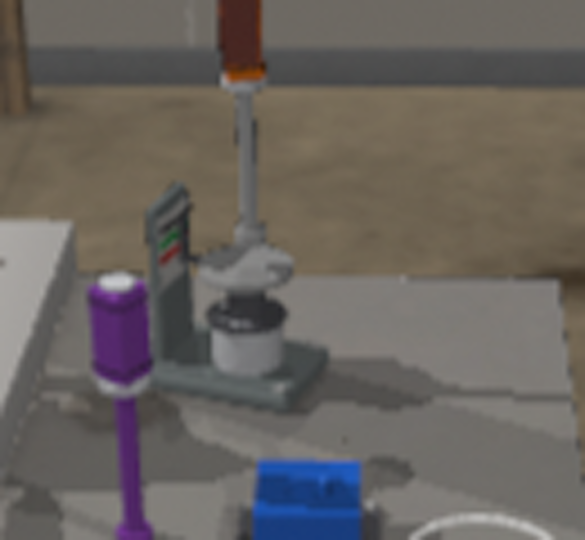

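```bash
python3 -m crank '[{"travel":[0,0.03,0.15],"turn":0},{"travel":[0,0,0.1],"turn":0},{"travel":[0,0,0.08],"turn":0},{"travel":[0,0,0],"turn":0}]';python3 -m crank '[{"travel":[0,0,0.06],"turn":0},{"travel":[0,0,0],"turn":0}]'
```

```text
t: 11.1
ee_pos: [517.6, -179.4, 228.4]
orientation: [-3.125, -0.267, -0.017]
ft_force: [-0.0, 0.2, -1.2]
width: 24.0
t: 11.3
ee_pos: [518.0, -179.5, 225.6]
orientation: [-3.125, -0.267, -0.018]
ft_force: [-0.9, -0.5, 1.0]
width: 23.9
```

```bash
python3 -m crank '[{"travel":[0,0,0.08],"turn":0},{"travel":[0,0,0.06],"turn":0},{"travel":[0,0,0],"turn":0}]';python3 -c "
from h import *
togo([516,-179.5,214])"
```

```text
t: 11.6
ee_pos: [518.2, -179.6, 219.2]
orientation: [-3.125, -0.267, -0.019]
ft_force: [-1.4, 1.3, 4.5]
width: 23.9
t 11.6 pos [ 518.2 -179.6  219.2] yaw 9.8 zax [ 0.012  0.006 -1.   ] F [-1.4  1.3  4.5] w 23.9 q [-0.36  0.33  1.82  0.01  0.98  1.03] 
 togo rows-sum [-0.04 -0.01  0.1 ]
```

```bash
python3 -m crank '[{"travel":[-0.01,0,0.06],"turn":0},{"travel":[0,0,0.04],"turn":0},{"travel":[0,0,0],"turn":0},{"travel":[0,0,0],"turn":0}]';python3 - <<'E'
from h import *
togo([516,-179.5,214])
s=imaging.get_image("side");cv2.imwrite("pics/n.png",cv2.resize(s[110:230,220:350],None,fx=4.5,fy=4.5,interpolation=cv2.INTER_CUBIC))
togo([516,-179.5,214])
cv2.imwrite("pics/n2.png",imaging.get_image("wrist"))
E
```

```text
t: 12.0
ee_pos: [518.1, -179.5, 215.8]
orientation: [-3.125, -0.267, -0.021]
ft_force: [-1.4, 1.0, 6.5]
width: 23.4
t 12.0 pos [ 518.1 -179.5  215.8] yaw 9.8 zax [ 0.013  0.006 -1.   ] F [-1.4  1.   6.5] w 23.4 q [-0.36  0.34  1.83  0.01  0.97  1.03] 
 togo rows-sum [-0.04 -0.01  0.03]
t 12.05 pos [ 518.1 -179.5  215.8] yaw 9.8 zax [ 0.013  0.006 -1.   ] F [-2.6  0.1  5.7] w 23.8 q [-0.36  0.34  1.83  0.01  0.97  1.03] 
 togo rows-sum [-0.04 -0.01  0.04]
```

View pics/n.png

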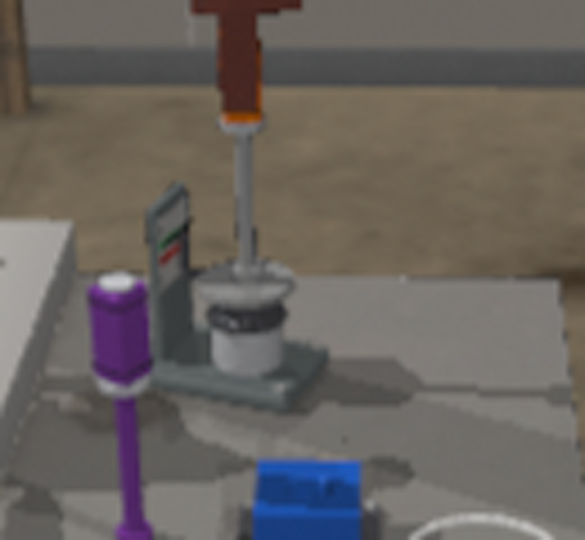

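View pics/n2.png

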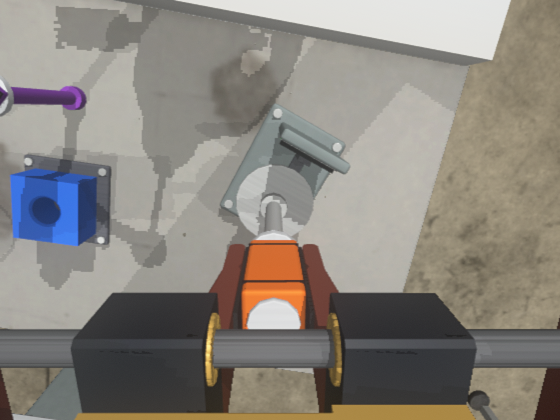

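Pressed about 10 mm, with the pointer in the upper part of the green band, around crop (175,232). I'll add about 2 mm for margin.

```bash
python3 -m crank '[{"travel":[0,0,0.05],"turn":0},{"travel":[0,0,0],"turn":0},{"travel":[0,0,0],"turn":0}]';python3 - <<'E'
from h import *
fs=[]
for i in range(3):
    s=imaging.get_image("side"); fs.append(ctrl.get_obs()['ft_force'][2])
print(fs); togo([516,-179.5,214])
cv2.imwrite("pics/o.png",cv2.resize(s[140:200,240:310],None,fx=9,fy=9,interpolation=cv2.INTER_CUBIC))
cv2.imwrite("pics/o2.png",imaging.get_image("top"))
# expected pointer rows: axis (517.5,-179), yaw -19.5, r 46
a=np.radians(-19.5);q=np.array([517.5+50*np.cos(a),-179+50*np.sin(a)])
for z in(111,102,99,96,92,86):print(z,((proj("side",[[*q,z]])[0]-[240,140])*9).round())
E
```

```text
t: 12.4
ee_pos: [518.1, -179.5, 214.7]
orientation: [-3.126, -0.267, -0.021]
ft_force: [-1.7, 0.0, 6.2]
width: 24.0
[np.float64(6.399320242353912), np.float64(7.415181377892932), np.float64(7.022314358051879)]
t 12.55 pos [ 518.1 -179.5  214.8] yaw 9.8 zax [ 0.013  0.006 -1.   ] F [-3.   0.9  7. ] w 23.9 q [-0.36  0.34  1.83  0.01  0.97  1.03] 
 togo rows-sum [-0.04 -0.01  0.02]
111 [164. 162.]
102 [166. 187.]
99 [166. 196.]
96 [166. 204.]
92 [167. 215.]
86 [168. 232.]
```

View pics/o.png

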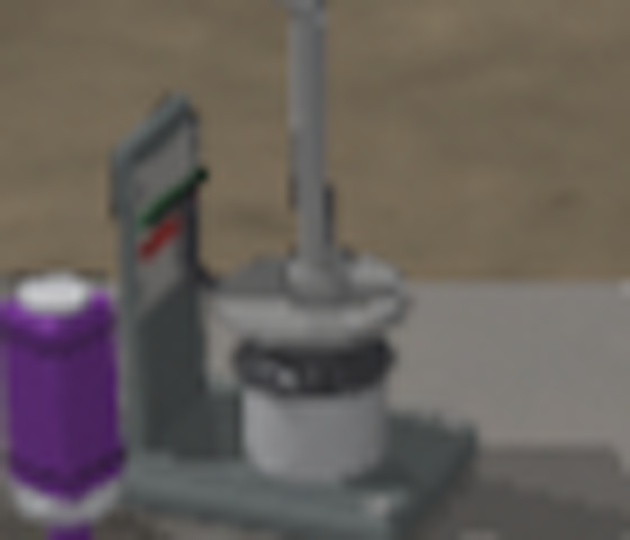

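View pics/o2.png

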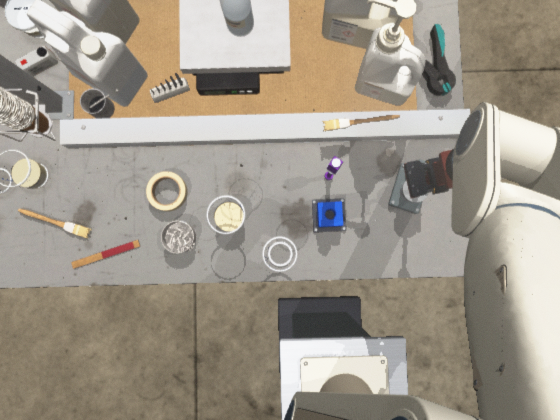

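The pointer lies in the green band at crop (170,195), clear of the red at (160,238). Geometry gives 11.5 mm of travel and force gives about 11.4 mm. In the top view nothing else has moved, so I'm handing in.

```bash
python3 -c "
from h import *
print(workorder.close_job()); togo([516,-179.5,214])"
```

```text
the job is handed in; nothing more can be done
None
the job is handed in; nothing more can be done
```

The tack test is started and handed in. The arm is still holding the orange probe, pressed on the tester's plate with the pointer in the green band.

- **Sequence:** I lifted the probe straight out of its holder, dipped the foot about 14 mm below the resin surface, and raised it clear of the cup. I then set it on the plate and pressed in small steps.
- **Pointer:** Travel came to about 11.5 mm by geometry and about 11.4 mm by force (roughly 7 N measured plus the probe's weight). Both sit inside the 9–15 mm green band. The last side view shows the pointer over green, and it never came near red.
- **Probe:** It stands about 0.8° off upright, because a slight tool tilt built up during the moves that I had no command to correct. The jaws read 23.9 mm on the 24 mm grip.
- **Bench:** In the last top view the cups, tin, tape and purple look-alike are all where they started. It took about 12.6 s.
- **Disagreement:** Estimates of the plate centre differed by about 7 mm between cameras. In the last wrist view the foot stood on the plate near its centre.

I took no reading after handing in; the state could not be queried once the job was closed.

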